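# Index a turning blank on the glue-up stand and set the brake

### The job

On the glue-up stand, push on an arm of the four-armed wheel with a fingertip and turn it until the red arm points straight at the yellow post; then push the brake lever counter-clockwise all the way round to its stop. Only push: do not touch the round pine blank that rides on the wheel, and leave the other things on the bench where they are.

Things in the scene. Friction and masses are not known exactly. Their poses are not given: they have to be found in the camera images.
- wheel (a joint): Angle (rad) of the level four-armed wheel about its vertical axis; grows counter-clockwise seen from above; 0 when the red arm points along the stand's own x axis (away from the robot, give or take the stand's yaw of up to 0.3). Turns both ways within +-3.1, stays where it is left; about 2 N at an arm's end turns it.
- wheel_axis (a point): Point on the wheel's axis, 60 mm above the bench; its x axis points along the red arm, z up. Wheel: aluminium hub disc of 120 mm diameter with four level round arms of 14 mm diameter, 90 degrees apart, reaching 150 mm from the axis: one red, three steel. The gap under an arm, down to the stand's white board (420 x 420 mm, its top 18 mm above the bench), is 35 mm.
- red_tip (a point): Outer end of the red arm, on its centre line, 150 mm from the wheel's axis, 60 mm above the bench.
- post_yellow_top (a point): Top centre of the yellow index post: fixed upright pin of 16 mm diameter (foot 26 mm), top 88 mm above the bench, about 175 to 215 mm from the wheel's axis, just beyond the ends of the arms, on either the left or the right side of the stand.
- post_blue_top (a point): Top centre of the blue index post, same shape, on the other side: not the one wanted.
- brake (a joint): Angle (rad) of the brake lever about its vertical pivot: 0 to 0.3 = off (as found), grows counter-clockwise seen from above, 1.4 = on, lever hard against its stop. Stays where it is left; about 2 N at the grip turns it.
- brake_pivot (a point): Point on the brake lever's vertical pivot axis, 70 mm above the bench, on a grey column (44 mm diameter, foot 100 x 100 x 12 mm) to the right of the stand's board; the lever's boss is 40 mm diameter, top 80 mm above the bench. A dark steel stop block 16 x 16 mm, 38 mm from the pivot, 82 mm high, stands at the far end of the lever's swing.
- brake_tip (a point): Outer end of the brake lever, on its centre line, 110 mm from the pivot, 70 mm above the bench. Lever: level round steel bar of 12 mm diameter, with a blue grip of 16 mm diameter from 52 mm outwards.
- blank_center (a point): Centre (half-way up) of the loose round pine turning blank, 120 mm diameter x 38 tall (a 66 mm foot on top), lying on the wheel's hub from 73 to 111 mm above the bench; it turns with the wheel.
- glue: Bystander: yellow glue bottle, 46 dia x 110 tall, standing on the stand's board near its left corner on the robot's side. Origin: centre of its underside.
- tape: Bystander: roll of cardboard-brown tape, 66 dia x 22 tall, lying on the stand's board. Origin: centre of its underside.
- offcut: Bystander: pine offcut 70 x 35 x 20, lying on the stand's board. Origin: centre of its underside.
- tub: Bystander: open white plastic tub, about 100 dia x 100 tall, on the bench to the left. Origin: centre of its underside.
- mallet: Bystander: hammer lying on the bench to the left.
- clamp: Bystander: blue and yellow quick clamp with a black bar, about 250 x 230 x 34, lying on the bench to the right.
- jar: Bystander: amber glass jar with steel lid, 66 dia x 75 tall, on the bench to the right. Origin: centre of its underside.
Things that resemble listed ones, but are neither listed nor needed, are in the scene too. Leave any purple look-alike of the part that bears blank_center alone.

How it is judged:
By the outcome, as a careful person would: the job done as asked, in the order asked, and still so for the second after the job is handed in, with the robot touching nothing.
It also fails if it takes over 69 s, if anything falls off the work surface, if the arm or the gripper's body presses on something with over 40 N, if the wrist force passes 120 N, or if a joint passes its speed limit or range.

### The arm

A 6-joint arm with a two-finger parallel gripper is mounted at the origin on the work surface. World frame = base frame: x ahead of the robot, y to its left, z up, the work surface at z = 0. Lengths are in m, angles in degrees, forces in N, time in s.
With the tool pointing down it reaches from about 0.375 to 0.925 m from the base axis. Payload 5.7 kg.
Tool frame: the origin (TCP) lies on the centre line of the jaws, within the pads' length; the fingertips stand 22 mm ahead of it and the grasp point (between the pads) lies 3 mm ahead of it; z points along the fingers, y is the line along which they close (so a half turn about z gives the same grasp; the last joint's range is limited). The gripper opens to 88 mm and grips with 3 to 60 N. Pads are 20 mm wide; open, the fingers measure 115 mm over their backs; the gripper's body (75 mm by 178 mm) begins 61 mm behind the grasp point.
Start: joints at [-6.595, 20.558, 86.54, -0, 72.909, -6.595], TCP at [0.6, -0, 0.245] pointing down, gripper open.
Joint ranges: [-170.27, 170.27], [-57.76, 135], [12.27, 136.19], [-55.21, 235.2], [11.17, 155.16], [-170.74, 170.74]. Speed limits (degrees/s): [136.94, 136.94, 180, 180, 180, 180].

### API

Orientations are given as [roll, pitch, yaw] about the fixed x, y, z axes, in that order (R = Rz(yaw) Ry(pitch) Rx(roll)).
In Python, from cell import ctrl gives the robot as it stands.
- The arm moves only by the shell command python3 -m crank 'ROWS' [FORCE]. ROWS is JSON, a list of rows, each a list of 7 numbers: the turn, a rotation vector about the tool's x, y, z in units of 5 degrees (1.0 is 5 degrees), then the shift along the tool's x, y, z in mm, then the opening, from -1 (shut) to 1 (fully open). A call has 1 to 12 rows; each row shifts and turns the commanded pose from where the row before left it, along the tool's axes as they then stand; what a row does not reach is not made up. A row lasts 1/8 s, in which the tool goes at most 62.5 mm and 10.7 degrees, less where a joint would pass 70% of its speed; a pose out of reach is approached as far as the arm can. A call with a gripper value outside its range is refused whole. The fingers move at their own pace and stop on an object; FORCE is the grip in N (left out, the last holds). Time passes only in rows, so rows that do not move let the fingers close. It gives the time, the measured TCP pose, the force, the opening and the grip force at its end, in the units of the state.
- ctrl.read_state(): the state, without advancing time (a new reading comes with each control period).
- ctrl.get_image(name): name is "scene" or "side" or "wrist"; returns a dict with "pixels" (480x640x3 uint8, red, green, blue), "z_map" (480x640 float32, m along the optical axis (not along the pixel's ray), 0 where there is no reading), "K" (3x3 intrinsics, pixels), "D" ([k1, k2, p1, p2, k3] as OpenCV has them; the pictures are not rectified), "origin" and "attitude" of the camera in the world. Camera axes: x right, y down, z forward; pixel columns grow to the right and rows downward; lengths in m; the calibration is good to about 2 mm. A picture is of the moment at which its call begins.
- ctrl.job_done(): hands the job in; it is judged then, once.
The state is a dict: "clock": time; "joint_pos": joint angles; "qd": joint speeds; "joint_torque": joint torques, N m; "ee_pos": TCP position; "ee_rot": TCP orientation; "force": force on the tool from outside, world axes, zero at the start; "ft_torque": the same for the moment, N m; "width": finger opening in m; "grip_force": force on a finger pad.
Only numpy, scipy, OpenCV 4.12 (cv2) and the standard library are available. Lean on these libraries where they do the work, as an engineer would, in place of code of your own. Each camera call takes 0.05 s, during which the arm holds its last target. There are 200 camera calls.

## Working session

There is one attempt and no reset: what is moved stays moved. The work goes in short steps, Python scripts to look and compute and a shell command to move; the robot and the scene stay as the last step left them, time stands still between calls to the robot, and variables do not carry over. Pictures are saved under pics/ and viewed, at most 10 in all, crops included, and the job is handed in when it is done.

```bash
mkdir -p pics
cat > h.py <<'E'
import numpy as np,cv2
from cell import ctrl
from scipy.spatial.transform import Rotation as R
def att(a):
    a=np.array(a,float)
    return a if a.shape==(3,3) else R.from_euler('xyz',a,degrees=True).as_matrix()
def cloud(im):
    h,w=im['z_map'].shape
    u,v=np.meshgrid(np.arange(w),np.arange(h))
    p=cv2.undistortPoints(np.stack([u,v],-1).reshape(-1,1,2).astype(np.float64),np.array(im['K']),np.array(im['D'])).reshape(h,w,2)
    ray=np.concatenate([p,np.ones((h,w,1))],-1)@att(im['attitude']).T
    return np.array(im['origin'])+ray*im['z_map'][...,None],ray
def onplane(im,ray,u,v,z):
    o=np.array(im['origin']);r=ray[int(round(v)),int(round(u))];return o+r*(z-o[2])/r[2]
E
python3 - <<'E'
from h import *
import pickle
for n in ['scene','side']:
    im=ctrl.get_image(n);print(n,im['origin'],im['attitude'])
    pickle.dump(im,open(n+'.pkl','wb'))
    cv2.imwrite(f'pics/{n}0.png',im['pixels'][...,::-1])
print(ctrl.read_state())
E
```

```text
scene [1.49033718 0.61904474 1.0215578 ] [-128.92855504   -0.85807441  124.16085104]
side [ 0.05051703 -0.92493562  0.7159162 ] [-120.73606508   -1.0973128   -28.40838001]
{'clock': 0.1, 'joint_pos': array([-6.59370595e+00,  2.05932848e+01,  8.65920549e+01,  2.38004401e-04,
        7.29111544e+01, -6.59515412e+00]), 'qd': array([-0.00151176, -0.05617731, -0.06884243,  0.07815953,  0.13223886,
        0.00387699]), 'joint_torque': array([-1.00573943e-03, -5.16363215e+01, -2.71407151e+01,  6.75204420e-02,
        2.75516213e-02, -3.27900011e-05]), 'ee_pos': array([5.99401960e-01, 7.37710188e-05, 2.43903947e-01]), 'ee_rot': array([-1.79904171e+02, -1.13085215e-02,  9.00013686e+01]), 'force': array([-0.34369448,  0.68482735, -0.69106877]), 'ft_torque': array([ 0.01290104, -0.0089531 ,  0.01246816]), 'grip_force': 0.0, 'width': 0.08790415861111564}
```

View pics/scene0.png

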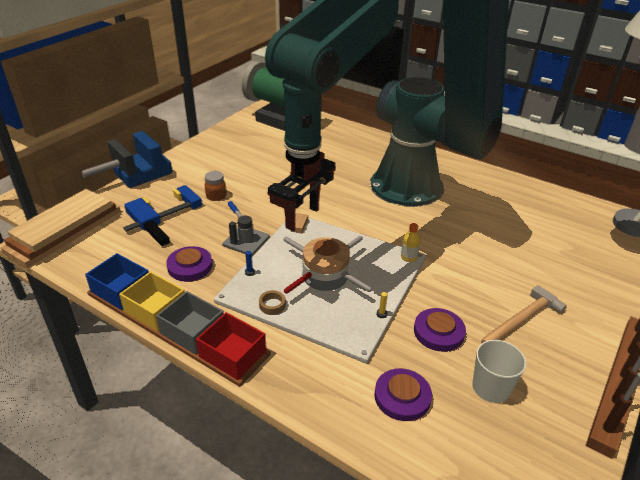

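View pics/side0.png

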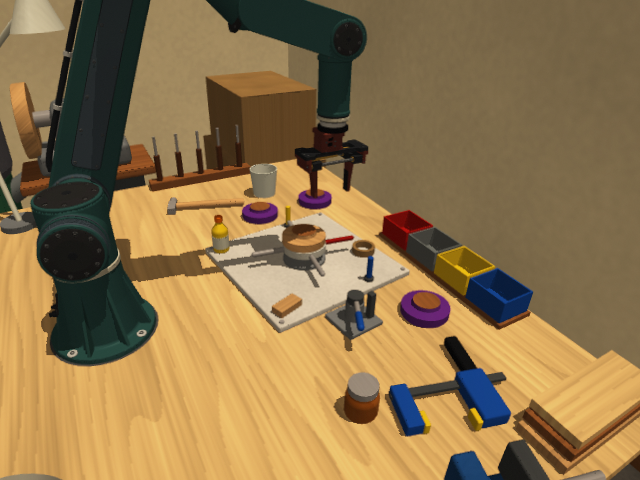

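Scene view: the red arm is at about (300,283), the yellow post at (383,304) on the left, the blue post at (249,263), the brake column at (245,230) and its blue grip at (235,209). In the side view, the brake is at (355,310).

```bash
cat > m.py <<'E'
from h import *
import pickle
top=np.zeros((560,600,3),np.uint8);hz=np.full((560,600),-1.)
for n in ['scene','side']:
    im=pickle.load(open(n+'.pkl','rb'));P,ray=cloud(im)
    hsv=cv2.cvtColor(im['pixels'],cv2.COLOR_RGB2HSV);H,S,V=cv2.split(hsv)
    x,y,z=P[...,0],P[...,1],P[...,2]
    roi=(x>.35)&(x<.95)&(y>-.45)&(y<.3)
    def rep(name,m,zp=None):
        k=m&roi
        print(n,name,k.sum(), 'med',np.median(P[k],0).round(4),'min',P[k].min(0).round(3),'max',P[k].max(0).round(3)) if k.sum() else print(n,name,0)
        return k
    red=rep('red',((H<6)|(H>174))&(S>170)&(z>.05)&(z<.075)&(V>50))
    q=P[red][:,:2]
    if len(q)>10:
        c=q.mean(0);d=np.linalg.svd(q-c)[2][0];t=(q-c)@d;print('  red line',c,d,(c+d*t.min()),(c+d*t.max()))
    rep('yel',(H>18)&(H<32)&(S>150)&(z>.045)&(z<.095)&(y>0)&(x>.6))
    rep('yeltop',(H>18)&(H<32)&(S>150)&(z>.084)&(z<.095)&(y>0)&(x>.6))
    b=(H>100)&(H<125)&(S>120)
    rep('bluepost',b&(z>.04)&(z<.1)&(x>.66)&(y>-.3))
    g=rep('grip',b&(z>.062)&(z<.085)&(x<.66)&(y>-.35))
    q=P[g][:,:2]
    if len(q)>5:
        c=q.mean(0);d=np.linalg.svd(q-c)[2][0];t=(q-c)@d;print('  grip line',c,d,(c+d*t.min()),(c+d*t.max()))
    k=rep('blank',(z>.09)&(z<.125)&(H<22)&(S>60)&(np.hypot(x-.68,y+.0)<.15)&(np.abs(y)<.2))
    # topdown
    i=((0.95-x)*1000).astype(int);j=((.2-y)*1000).astype(int)
    ok=(i>=2)&(i<558)&(j>=2)&(j<598)&(z<.16)&(z>-.02)
    for a,bb,zz,cc in zip(i[ok],j[ok],z[ok],im['pixels'][ok]):
        s=hz[a-1:a+2,bb-1:bb+2];w=s<zz;s[w]=zz;top[a-1:a+2,bb-1:bb+2][w]=cc
for k in range(0,560,50):cv2.putText(top,f'{.95-k/1000:.2f}',(0,k+4),0,.35,(0,255,0))
for k in range(0,600,50):cv2.putText(top,f'{.2-k/1000:.2f}',(k-10,10),0,.35,(0,255,0))
cv2.imwrite('pics/top0.png',top[...,::-1])
E
python3 m.py
```

```text
scene red 1251 med [0.8733 0.014  0.0653] min [ 0.603 -0.063  0.05 ] max [0.933 0.065 0.075]
  red line [0.85658893 0.00683556] [ 0.99845357 -0.05559196] [0.60258605 0.02097795] [0.93414478 0.0025174 ]
scene yel 0
scene yeltop 0
scene bluepost 0
scene grip 82 med [ 0.5089 -0.2983  0.077 ] min [ 0.491 -0.337  0.063] max [ 0.658 -0.125  0.085]
  grip line [ 0.56293479 -0.24004246] [0.63632511 0.77142099] [ 0.48638087 -0.33284927] [ 0.6557126  -0.12756733]
scene blank 786 med [0.5692 0.036  0.1017] min [ 0.531 -0.028  0.09 ] max [0.604 0.091 0.118]
side red 638 med [0.8536 0.0147 0.065 ] min [ 0.604 -0.061  0.05 ] max [0.932 0.065 0.075]
  red line [0.84037901 0.01247689] [-0.99957871 -0.0290242 ] [0.93203642 0.01513829] [0.60439758 0.00562483]
side yel 0
side yeltop 0
side bluepost 0
side grip 159 med [ 0.4981 -0.3119  0.0773] min [ 0.482 -0.34   0.063] max [ 0.651 -0.129  0.085]
  grip line [ 0.52863134 -0.2774982 ] [-0.63568797 -0.77194612] [ 0.6481902  -0.13231219] [ 0.48084336 -0.33552942]
side blank 396 med [0.5562 0.0077 0.1012] min [ 0.53  -0.028  0.091] max [0.6   0.081 0.115]
```

View pics/top0.png

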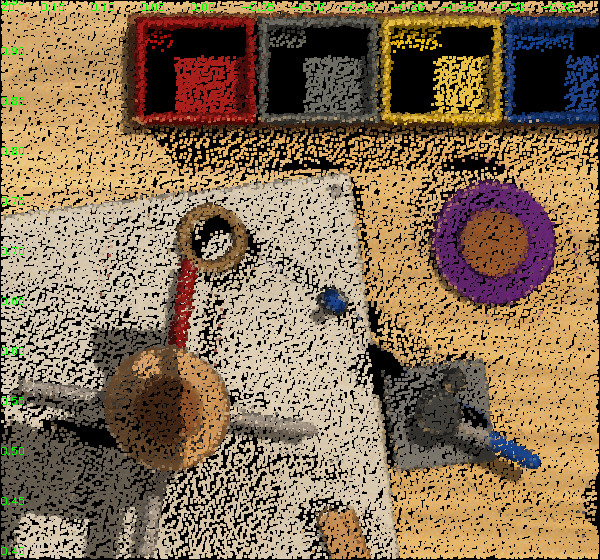

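```bash
cat > m2.py <<'E'
from h import *
import pickle,sys
def shot(n,fresh):
    if fresh: return ctrl.get_image(n)
    return pickle.load(open(n+'.pkl','rb'))
def line(q):
    vx,vy,x0,y0=cv2.fitLine(q.astype(np.float32),cv2.DIST_HUBER,0,.001,.001).ravel();return np.array([x0,y0]),np.array([vx,vy])
def measure(fresh,C0=np.array([.542,.032])):
    out={}
    for n in ['scene','side']:
        im=shot(n,fresh);P,ray=cloud(im);o=np.array(im['origin'])
        H,S,V=cv2.split(cv2.cvtColor(im['pixels'],cv2.COLOR_RGB2HSV))
        x,y,z=P[...,0],P[...,1],P[...,2]
        Q=lambda zz:(o+ray*((zz-o[2])/ray[...,2])[...,None])[...,:2]
        r=np.hypot(x-C0[0],y-C0[1])
        red=((H<6)|(H>174))&(S>170)&(r<.17)&(z>.045)&(z<.08)
        q=Q(.06)[red];c,d=line(q);d*=np.sign(d@(c-C0));t=(q-c)@d
        print(n,'red',red.sum(),'dir',np.degrees(np.arctan2(d[1],d[0])).round(2),'tip',(c+d*t.max()).round(4),'C=tip-150d',(c+d*(t.max()-.15)).round(4))
        for nm,m in [('yel',(H>18)&(H<34)&(S>130)),('blu',(H>100)&(H<125)&(S>110))]:
            k=m&(r>.165)&(r<.23)&(z>.03)&(z<.1)&(np.abs(y-C0[1])>.1)
            if nm=='blu':k&=(y>-.19)
            t=k&(z>.083)
            if k.sum():print(n,nm,k.sum(),'med',np.median(P[k],0).round(4),'top',t.sum(),Q(.088)[t].mean(0).round(4) if t.sum() else '')
        # steel arms
        st=(S<70)&(z>.058)&(z<.072)&(r>.075)&(r<.16)
        a=np.degrees(np.arctan2(y-C0[1],x-C0[0]))
        for a0 in out.get('arms',[]) or ([80,-100,170] if not fresh else []):
            k=st&(abs((a-a0+180)%360-180)<25)
            if k.sum()>15:
                c,d=line(Q(.06)[k]);print(n,'arm',a0,k.sum(),c.round(4),np.degrees(np.arctan2(d[1],d[0])).round(2))
        # blank side/top points circle
        k=(z>.08)&(z<.106)&(r<.08)&(H<25)&(S>60); q=(P[k][:,:2]*1000).astype(np.float32)
        # brake
        rb=np.hypot(x-.535,y+.237)
        k=(H>100)&(H<125)&(S>110)&(rb>.045)&(rb<.13)&(z>.055)&(z<.085)&(x<.66)&(y<-.19)
        if k.sum()>10:
            c,d=line(Q(.07)[k]);d*=np.sign(d@(c-np.array([.535,-.237])));t=(Q(.07)[k]-c)@d
            print(n,'grip',k.sum(),'dir',np.degrees(np.arctan2(d[1],d[0])).round(2),'tip',(c+d*t.max()).round(4),'pivot',(c+d*(t.max()-.11)).round(4))
        k=(rb<.03)&(z>.075)&(z<.081);print(n,'boss',k.sum(),((P[k].min(0)+P[k].max(0))/2)[:2].round(4))
        k=(rb<.06)&(z>.0815)&(z<.09);print(n,'stop?',k.sum(),P[k].mean(0).round(4) if k.sum() else '')
        if not fresh:
            k=(H>8)&(H<34)&(S>110)&(z>.05)&(z<.14)&(x<.53)&(y>.13)&(y<.3)&(x>.3);print(n,'glue',k.sum(),P[k].min(0).round(3),P[k].max(0).round(3))
if __name__=='__main__': measure(len(sys.argv)>1)
E
python3 m2.py
```

```text
scene red 142 dir -8.04 tip [0.6876 0.0092] C=tip-150d [0.5391 0.0302]
scene yel 185 med [0.5836 0.2223 0.0766] top 71 [0.4584 0.1943]
scene blu 97 med [ 0.6533 -0.1302  0.0668] top 25 [ 0.6508 -0.1319]
scene arm 80 150 [0.5557 0.142 ] 79.89
scene arm -100 101 [ 0.5224 -0.0831] 80.39
scene arm 170 79 [0.42   0.0495] -7.21
scene grip 50 dir -118.48 tip [ 0.4822 -0.3433] pivot [ 0.5347 -0.2467]
scene boss 54 [ 0.536  -0.2407]
scene stop? 67 [ 0.5462 -0.2429  0.0828]
scene glue 304 [0.335 0.16  0.069] [0.376 0.204 0.132]
side red 99 dir -6.49 tip [0.6903 0.0161] C=tip-150d [0.5412 0.033 ]
side yel 126 med [0.5751 0.2162 0.0757] top 40 [0.4429 0.1875]
side blu 101 med [ 0.644  -0.139   0.0639] top 17 [ 0.6455 -0.137 ]
side arm 80 17 [0.5634 0.1719] 74.04
side arm -100 106 [ 0.5266 -0.0757] 80.67
side arm 170 125 [0.4328 0.0507] -8.67
side grip 124 dir -117.0 tip [ 0.486  -0.3385] pivot [ 0.5359 -0.2405]
side boss 144 [ 0.5382 -0.2437]
side stop? 31 [ 0.555  -0.2513  0.0822]
side glue 282 [0.324 0.155 0.052] [0.37  0.193 0.131]
```

```bash
python3 -m crank '[[0,0,1.5,-13,41,0,-1],[0,0,0,0,0,50,-1],[0,0,0,0,0,30,-1],[0,0,0,0,0,0,-1],[0,0,0,0,0,0,-1],[0,0,0,0,0,0,-1],[0,0,0,0,0,0,-1],[0,0,0,0,0,0,-1]]' 20
```

```text
clock: 1.1
ee_pos: [0.6413, -0.013, 0.1654]
ee_rot: [179.9, -0.0, 82.5]
force: [1.1, -0.0, -0.3]
width: 0.0112
grip_force: 0.0
```

```bash
python3 -m crank '[[0,0,0,0,0,40,-1],[0,0,0,0,0,40,-1],[0,0,0,0,0,13,-1],[0,0,0,0,0,0,-1],[0,0,0,0,0,0,-1]]' 20
```

```text
clock: 1.72
ee_pos: [0.6422, -0.0131, 0.0732]
ee_rot: [179.9, -0.0, 82.5]
force: [0.1, -0.1, 0.6]
width: 0.0004
grip_force: 0.0
```

Run:
```python
from h import *
im=ctrl.get_image('scene')
cv2.imwrite('pics/s1.png',cv2.resize(im['pixels'][190:350,200:440,::-1],None,fx=3,fy=3,interpolation=2))
```

```text
(no output)
```

View pics/s1.png

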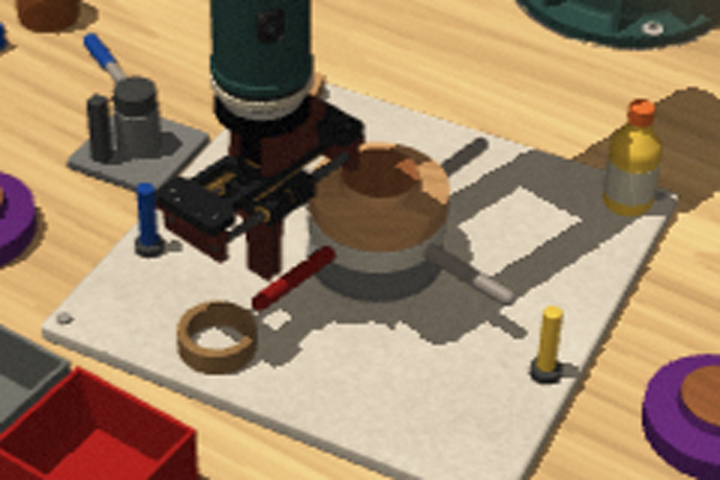

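The closed fingers are down on the right of the red arm (crop around (265,260)) and clear of the tape and the blank. Next I push counter-clockwise in an arc.

```bash
python3 -m crank '[[0,0,0,8,0,0,-1],[0,0,0,7,0,0,-1],[0,0,-1,9.4,1,0,-1],[0,0,-1,9.4,1,0,-1],[0,0,-1,9.4,1,0,-1],[0,0,-1,9.4,1,0,-1],[0,0,-1,9.4,1,0,-1],[0,0,-1,9.4,1,0,-1],[0,0,0,0,0,0,-1],[0,0,0,0,0,0,-1]]'; python3 m2.py 1 | grep red
```

```text
clock: 3.02
ee_pos: [0.6438, 0.0582, 0.0716]
ee_rot: [-180.0, -0.0, 112.4]
force: [-0.4, 0.2, 0.4]
width: 0.0007
grip_force: 0.0
scene red 99 dir 22.77 tip [0.6771 0.0934] C=tip-150d [0.5387 0.0354]
side red 51 dir 82.42 tip [0.6462 0.0883] C=tip-150d [ 0.6264 -0.0604]
```

```bash
python3 -m crank '[[0,0,-1,9.4,1,0,-1],[0,0,-1,9.4,1,0,-1],[0,0,-1,9.4,1,0,-1],[0,0,-1,9.4,1,0,-1],[0,0,-1,9.4,1,0,-1],[0,0,-1,9.4,1,0,-1],[0,0,-1,9.4,1,0,-1],[0,0,-1,9.4,1,0,-1],[0,0,0,0,0,0,-1],[0,0,0,0,0,0,-1]]'; python3 m2.py 1 | egrep 'red|yel'
```

```text
clock: 4.38
ee_pos: [0.6027, 0.1193, 0.0716]
ee_rot: [180.0, -0.0, 152.4]
force: [-0.5, -0.5, 0.4]
width: 0.0003
grip_force: 0.0
scene red 43 dir 88.07 tip [0.5992 0.1664] C=tip-150d [0.5941 0.0165]
scene yel 201 med [0.584  0.223  0.0751] top 70 [0.464  0.1967]
side red 14 dir 73.08 tip [0.6049 0.1725] C=tip-150d [0.5612 0.0289]
side yel 134 med [0.5763 0.2167 0.0747] top 41 [0.4356 0.187 ]
```

```bash
sed -i 's/(r<.23)&(z>.03)/(r<.23)\&(x>.5)\&(z>.03)/' m2.py; python3 -m crank '[[0,0,-1,9.4,1,0,-1],[0,0,0,0,0,0,-1],[0,0,0,-30,0,0,-1],[0,0,0,-40,40,0,-1],[0,0,0,-50,40,0,-1],[0,0,0,0,0,0,-1],[0,0,0,0,0,0,-1]]'; python3 m2.py 1 | egrep 'red|yel'
python3 - <<'E'
from h import *
im=ctrl.get_image('scene')
cv2.imwrite('pics/s2.png',cv2.resize(im['pixels'][190:350,200:440,::-1],None,fx=3,fy=3,interpolation=2))
E
```

```text
clock: 5.35
ee_pos: [0.7337, 0.152, 0.0707]
ee_rot: [-179.9, -0.1, 157.4]
force: [-0.2, -1.0, 0.4]
width: 0.0007
grip_force: 0.0
scene red 127 dir 68.14 tip [0.5922 0.1711] C=tip-150d [0.5364 0.0319]
scene yel 127 med [0.587  0.2266 0.0656] top 31 [0.5836 0.2256]
side red 15 dir 73.59 tip [0.5942 0.1779] C=tip-150d [0.5518 0.034 ]
side yel 90 med [0.5795 0.2186 0.0615] top 15 [0.5804 0.2194]
```

View pics/s2.png

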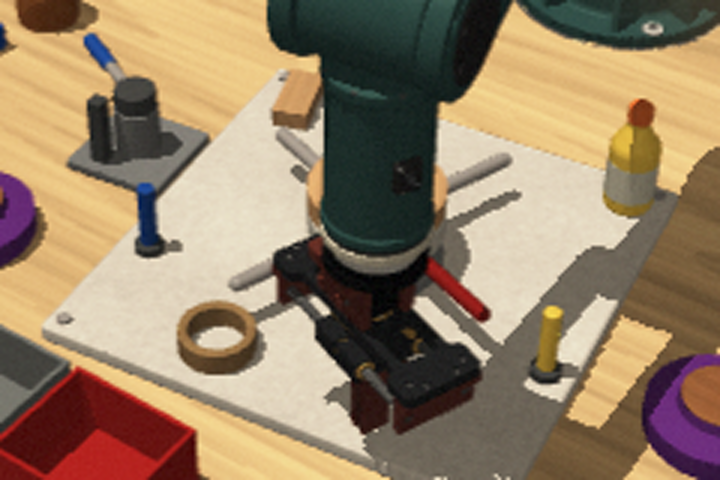

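Red arm tip is at crop (488,313) and the yellow post at (550,345), so about 9° is left. I'll re-engage and push 7°.

```bash
python3 -m crank '[[0,0,0,50,-40,0,-1],[0,0,0,40,-40,0,-1],[0,0,0,24,0,0,-1],[0,0,0,6,0,0,-1],[0,0,-0.7,6.5,0.7,0,-1],[0,0,-0.7,6.5,0.7,0,-1],[0,0,0,0,0,0,-1],[0,0,0,-30,0,0,-1],[0,0,0,-40,40,0,-1],[0,0,0,-20,30,0,-1],[0,0,0,0,0,-60,-1],[0,0,0,0,0,-60,-1]]'; python3 -m crank '[[0,0,0,0,-20,-50,-1],[0,0,0,0,-40,-50,-1],[0,0,0,0,0,0,-1],[0,0,0,0,0,0,-1]]'; python3 m2.py 1 | egrep 'red|yel'
python3 - <<'E'
from h import *
im=ctrl.get_image('wrist');print(im['origin'],im['attitude'])
import pickle;pickle.dump(im,open('w.pkl','wb'))
cv2.imwrite('pics/w1.png',im['pixels'][...,::-1])
E
```

```text
clock: 7.0
ee_pos: [0.6885, 0.1745, 0.1911]
ee_rot: [-179.9, -0.2, 164.4]
force: [0.3, 0.3, -0.3]
width: 0.001
grip_force: 0.0
clock: 7.5
ee_pos: [0.6726, 0.1172, 0.2899]
ee_rot: [180.0, -0.0, 164.4]
force: [0.4, -0.5, 0.0]
width: 0.0006
grip_force: 0.0
scene red 144 dir 75.56 tip [0.576  0.1756] C=tip-150d [0.5386 0.0304]
scene yel 131 med [0.5866 0.2274 0.0644] top 32 [0.5843 0.2261]
side red 13 dir 64.32 tip [0.5807 0.184 ] C=tip-150d [0.5157 0.0489]
side yel 83 med [0.5792 0.219  0.0627] top 14 [0.5807 0.2202]
[0.60475065 0.13683378 0.42922095] [1.65411962e+02 7.87917722e-02 7.45232666e+01]
```

View pics/w1.png

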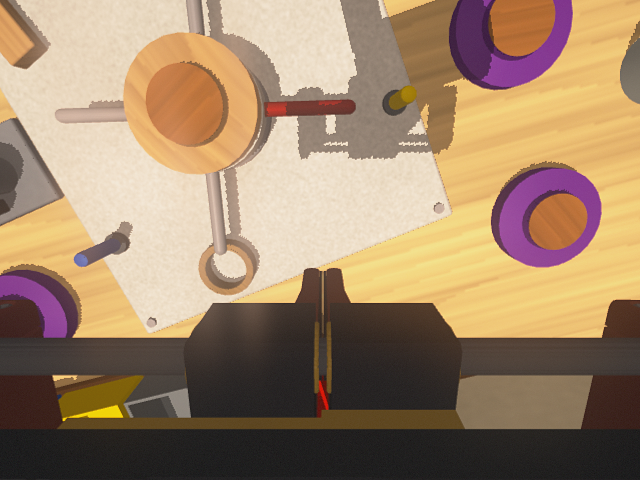

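The wrist view shows the whole wheel: red arm tip at (354,106), yellow post top at (408,94), opposite arm end at (60,116), side arms at (195,10) and (220,248).

```bash
cat > w.py <<'E'
from h import *
from m2 import line
import pickle,sys
im=ctrl.get_image('wrist') if len(sys.argv)>1 else pickle.load(open('w.pkl','rb'))
P,ray=cloud(im);o=np.array(im['origin']);x,y,z=np.moveaxis(P,-1,0)
H,S,V=cv2.split(cv2.cvtColor(im['pixels'],cv2.COLOR_RGB2HSV))
Q=lambda zz:(o+ray*((zz-o[2])/ray[...,2])[...,None])[...,:2]
C=np.array([.54,.032]);Q6=Q(.06)
r=np.hypot(*(np.moveaxis(Q6,-1,0)-C[:,None,None]));a=np.degrees(np.arctan2(Q6[...,1]-C[1],Q6[...,0]-C[0]))
L=[]
red=((H<8)|(H>172))&(S>120)&(r>.06)&(r<.17)&(z>.05)&(z<.075)
q=Q6[red];c,d=line(q);d*=np.sign(d@(c-C));a0=np.degrees(np.arctan2(d[1],d[0]));print('red',red.sum(),a0,'tip',c+d*((q-c)@d).max())
L.append((c,d))
for k in (90,180,270):
    m=(abs((a-a0-k+180)%360-180)<10)&(r>.08)&(r<.15)&(z>.048)&(z<.075)
    if m.sum()<80: print('arm',k,m.sum());continue
    cc,dd=line(Q6[m]);print('arm',k,m.sum(),cc,np.degrees(np.arctan2(dd[1],dd[0])));L.append((cc,dd))
A=[];b=[]
for c,d in L:
    n=np.array([-d[1],d[0]]);A.append(n);b.append(n@c)
X,res,_,_=np.linalg.lstsq(np.array(A),np.array(b),rcond=None);print('axis',X,res)
t=(H>18)&(H<36)&(S>100)&(z>.083)&(z<.095)&(np.hypot(x-.58,y-.222)<.03)
q=Q(.088)[t];pc=(q.min(0)+q.max(0))/2;print('post',t.sum(),q.mean(0),pc)
for p in (q.mean(0),pc):
    v=p-X;print('target',np.degrees(np.arctan2(v[1],v[0])),np.linalg.norm(v))
E
python3 w.py
```

```text
red 1236 76.31745 tip [0.57521465 0.17730294]
arm 90 342 [0.4542345 0.0541034] 10.851655
arm 180 1007 [ 0.5128009  -0.07899659] 75.93415
arm 270 837 [0.6505373  0.00566302] -14.062747
axis [0.540785   0.05113758] [0.00070632]
post 251 [0.58082314 0.22388167] [0.58087499 0.22382514]
target 76.950566729481 0.17732335782220407
target 76.93011816221399 0.17728000305833724
```

Red is at 76.1° and the bearing from axis to post is 78.0°, so about 1.9° is left.

```bash
python3 -m crank '[[0,0,0,0,60,-0,-1],[0,0,0,0,0,55,-1],[0,0,0,0,0,55,-1],[0,0,0,0,0,55,-1],[0,0,0,0,0,54,-1],[0,0,0,20,-30,0,-1],[0,0,0,40,-40,0,-1],[0,0,0,23,0,0,-1],[0,0,0,6,0,0,-1],[0,0,-0.4,4.5,0.5,0,-1],[0,0,0,0,0,0,-1],[0,0,0,0,0,0,-1]]'; python3 -m crank '[[0,0,0,-30,0,0,-1],[0,0,0,-40,40,0,-1],[0,0,0,-20,30,0,-1],[0,0,0,0,0,-60,-1],[0,0,0,0,0,-60,-1],[0,0,0,0,-20,-50,-1],[0,0,0,0,-40,-50,-1],[0,0,0,0,0,0,-1],[0,0,0,0,0,0,-1]]'; sed -i 's/for k in (90,180,270)/for k in (180,270)/' w.py; python3 w.py 1;python3 m2.py 1 | egrep 'red|yel'
```

```text
clock: 9.15
ee_pos: [0.581, 0.1333, 0.0714]
ee_rot: [180.0, 0.0, 166.5]
force: [1.0, 0.1, -0.2]
width: 0.0002
grip_force: 0.6
clock: 10.28
ee_pos: [0.6698, 0.1227, 0.2897]
ee_rot: [180.0, -0.1, 166.5]
force: [0.0, 0.6, -0.6]
width: 0.0008
grip_force: 0.0
red 1222 78.281555 tip [0.57020107 0.17844597]
arm 180 1006 [ 0.5166011  -0.08020618] 77.92704
arm 270 839 [0.6511818  0.00953482] -11.764526
axis [0.5403421  0.03261641] [2.9138195e-07]
post 248 [0.58076269 0.2238894 ] [0.58077709 0.22385088]
target 78.06757648184748 0.19549726129854345
target 78.06111465633013 0.19546255445487679
scene red 148 dir 78.0 tip [0.5703 0.1761] C=tip-150d [0.5391 0.0294]
scene yel 130 med [0.5868 0.2273 0.064 ] top 28 [0.5843 0.2253]
side red 15 dir 69.62 tip [0.5761 0.1861] C=tip-150d [0.5238 0.0455]
side yel 79 med [0.5787 0.2187 0.0649] top 16 [0.5799 0.2188]
```

The red arm is aligned (78.1–78.3° against 78.06°). Next is the brake: travel high, then turn the tool.

```bash
python3 -m crank '[[0,0,0,10,-46,0,-1],[0,0,0,10,-46,0,-1],[0,0,0,10,-46,0,-1],[0,0,0,10,-46,0,-1],[0,0,0,10,-46,0,-1],[0,0,0,10,-46,0,-1],[0,0,0,10,-46,0,-1],[0,0,0,10,-46,0,-1],[0,0,0,10,-46,0,-1],[0,0,0,10,-46,0,-1]]'; python3 -m crank '[[0,0,2,0,0,0,-1],[0,0,2,0,0,0,-1],[0,0,2,0,0,0,-1],[0,0,2,0,0,0,-1],[0,0,2,0,0,0,-1],[0,0,2,0,0,0,-1],[0,0,2,0,0,0,-1],[0,0,2,0,0,0,-1],[0,0,2,0,0,0,-1],[0,0,2,0,0,0,-1],[0,0,1,0,0,0,-1],[0,0,0,0,0,0,-1]]'
python3 - <<'E'
from h import *
print(ctrl.read_state()['joint_pos'])
im=ctrl.get_image('wrist');print(im['origin'],im['attitude'])
import pickle;pickle.dump(im,open('w2.pkl','wb'))
cv2.imwrite('pics/w2.png',im['pixels'][...,::-1])
E
```

```text
clock: 11.68
ee_pos: [0.4648, -0.3018, 0.2888]
ee_rot: [179.9, -0.1, 166.6]
force: [0.5, -0.2, 0.9]
width: 0.0006
grip_force: 0.0
clock: 13.18
ee_pos: [0.4655, -0.3006, 0.289]
ee_rot: [-179.9, -0.0, 61.6]
force: [0.5, -0.3, 0.7]
width: 0.0007
grip_force: 0.0
[-3.99969843e+01  1.46755352e+01  8.86844664e+01  4.57109711e-03
  7.67829502e+01 -1.15921269e+01]
[ 0.49838631 -0.2390292   0.42962419] [165.16695921   0.16967547 -28.38092903]
```

View pics/w2.png

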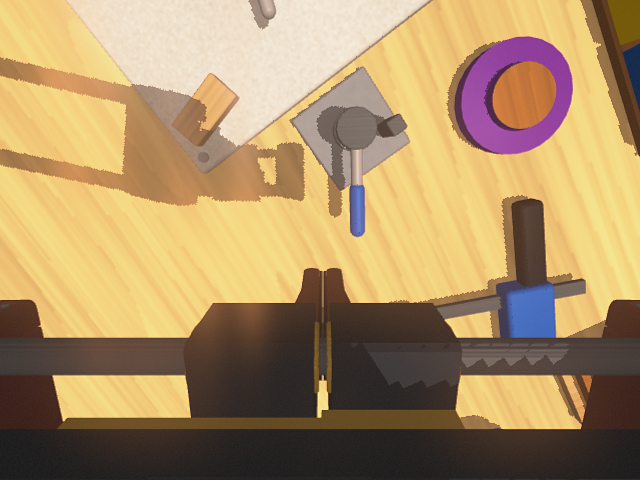

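Brake lever grip spans (357,185)–(357,235), the boss is at (355,128) and the stop block at (392,127). The fingers are to the left of the lever with free bench below. I descend and push towards tool +y.

```bash
python3 -m crank '[[0,0,0,0,0,50,-1],[0,0,0,0,0,50,-1],[0,0,0,0,0,50,-1],[0,0,0,0,0,40,-1],[0,0,0,0,0,19,-1],[0,0,0,0,0,0,-1],[0,0,0,0,6,0,-1],[0,0,0,0,6,0,-1],[0,0,-1,-1.6,7.5,0,-1],[0,0,-1,-1.6,7.5,0,-1],[0,0,0,0,0,0,-1]]'; python3 -m crank '[[0,0,-1,-1.6,7.5,0,-1],[0,0,-1,-1.6,7.5,0,-1],[0,0,-1,-1.6,7.5,0,-1],[0,0,-1,-1.6,7.5,0,-1],[0,0,-1,-1.6,7.5,0,-1],[0,0,-1,-1.6,7.5,0,-1],[0,0,0,0,0,0,-1]]'; python3 m2.py 1 | egrep 'grip'
```

```text
clock: 14.6
ee_pos: [0.4893, -0.3173, 0.0821]
ee_rot: [179.9, 0.0, 71.5]
force: [-0.1, -0.3, -0.2]
width: 0.0004
grip_force: 0.0
clock: 15.48
ee_pos: [0.5319, -0.3308, 0.0817]
ee_rot: [180.0, 0.0, 101.4]
force: [-0.2, -0.1, -0.5]
width: 0.0003
grip_force: 0.0
scene grip 73 dir -81.44 tip [ 0.5495 -0.35  ] pivot [ 0.5331 -0.2413]
side grip 38 dir -117.17 tip [ 0.5487 -0.346 ] pivot [ 0.599  -0.2482]Traceback (most recent call last):
  File "m2.py", line 43, in <module>
    if __name__=='__main__': measure(len(sys.argv)>1)
                             ~~~~~~~^^^^^^^^^^^^^^^^^
  File "m2.py", line 39, in measure
    k=(rb<.03)&(z>.075)&(z<.081);print(n,'boss',k.sum(),((P[k].min(0)+P[k].max(0))/2)[:2].round(4))
                                                          ~~~~~~~~^^^
    return umr_minimum(a, axis, None, out, keepdims, initial, where)
ValueError: zero-size array to reduction operation minimum which has no identity
```

```bash
python3 -m crank '[[0,0,-1,-1.5,7.5,0,-1],[0,0,-1,-1.5,7.5,0,-1],[0,0,-1,-1.5,7.5,0,-1],[0,0,-1,-1.5,7.5,0,-1],[0,0,0,0,0,0,-1]]'; python3 -m crank '[[0,0,-0.5,-0.7,3.8,0,-1],[0,0,-0.5,-0.7,3.8,0,-1],[0,0,0,0,0,0,-1]]';python3 -m crank '[[0,0,-0.5,-0.7,3.8,0,-1],[0,0,0,0,0,0,-1]]'; python3 m2.py 1 2>&1| egrep 'grip'
```

```text
clock: 16.2
ee_pos: [0.5617, -0.3266, 0.0814]
ee_rot: [180.0, 0.0, 121.4]
force: [0.4, 0.1, 1.1]
width: 0.0004
grip_force: 0.0
clock: 16.58
ee_pos: [0.5686, -0.3239, 0.0814]
ee_rot: [-180.0, 0.0, 126.3]
force: [0.6, 1.3, -0.1]
width: 0.0004
grip_force: 0.2
clock: 16.82
ee_pos: [0.5721, -0.3221, 0.0813]
ee_rot: [-180.0, 0.0, 128.9]
force: [0.8, -0.8, -0.1]
width: 0.0006
grip_force: 0.3
scene grip 88 dir -54.31 tip [ 0.5958 -0.3293] pivot [ 0.5317 -0.2399]
```

```bash
python3 -m crank '[[0,0,-0.5,-0.7,3.8,0,-1],[0,0,-0.5,-0.7,3.8,0,-1],[0,0,0,0,0,0,-1]]';python3 -m crank '[[0,0,-0.5,-0.7,3.8,0,-1],[0,0,0,0,0,0,-1]]';  python3 m2.py 1 2>&1| egrep 'grip'
```

```text
clock: 17.3
ee_pos: [0.579, -0.3181, 0.0813]
ee_rot: [180.0, 0.0, 133.9]
force: [-0.4, -1.0, -0.6]
width: 0.0002
grip_force: 0.1
clock: 17.55
ee_pos: [0.5821, -0.3159, 0.0813]
ee_rot: [180.0, -0.0, 136.4]
force: [0.2, -1.0, -0.1]
width: 0.0006
grip_force: 0.2
scene grip 92 dir -52.45 tip [ 0.6055 -0.3232] pivot [ 0.5384 -0.236 ]
```

```bash
python3 -m crank '[[0,0,-0.5,-0.7,3.8,0,-1],[0,0,0,0,0,0,-1]]';python3 -m crank '[[0,0,-0.4,-0.7,3,0,-1],[0,0,0,0,0,0,-1]]';python3 -m crank '[[0,0,-0.4,-0.7,3,0,-1],[0,0,0,0,0,0,-1]]';  python3 m2.py 1 2>&1| egrep 'grip'
```

```text
clock: 17.9
ee_pos: [0.5852, -0.3136, 0.0812]
ee_rot: [180.0, -0.0, 138.9]
force: [1.2, -1.5, 0.2]
width: 0.0009
grip_force: 0.3
clock: 18.15
ee_pos: [0.587, -0.3125, 0.0812]
ee_rot: [-179.9, -0.0, 141.1]
force: [-2.7, -3.8, 0.8]
width: 0.0006
grip_force: 2.4
clock: 18.4
ee_pos: [0.5874, -0.3126, 0.0812]
ee_rot: [-179.7, -0.1, 143.1]
force: [-9.3, -10.5, 2.6]
width: 0.0005
grip_force: 7.4
scene grip 91 dir -44.61 tip [ 0.6109 -0.3154] pivot [ 0.5326 -0.2381]
```

Force is up to 14 N with the lever no longer moving, so it is on its stop. One more small press, then I back off and check.

```bash
python3 -m crank '[[0,0,0,0,2,0,-1],[0,0,0,0,0,0,-1]]';python3 -m crank '[[0,0,0,0,-8,0,-1],[0,0,0,0,-30,0,-1],[0,0,0,-10,-30,0,-1],[0,0,0,0,0,-50,-1],[0,0,0,0,0,-50,-1],[0,0,0,0,0,-50,-1],[0,0,0,0,0,-50,-1],[0,0,0,0,-40,-0,-1],[0,0,0,0,0,0,-1],[0,0,0,0,0,0,-1]]';  python3 m2.py 1 2>&1| egrep 'grip|red'
python3 - <<'E'
from h import *
im=ctrl.get_image('wrist')
cv2.imwrite('pics/w3.png',im['pixels'][...,::-1])
cv2.imwrite('pics/s3.png',ctrl.get_image('scene')['pixels'][...,::-1])
E
```

```text
clock: 18.75
ee_pos: [0.5875, -0.3124, 0.0812]
ee_rot: [-179.5, -0.1, 143.1]
force: [-14.0, -15.1, 3.7]
width: 0.0007
grip_force: 10.3
clock: 20.0
ee_pos: [0.5345, -0.3998, 0.2806]
ee_rot: [179.9, -0.1, 143.0]
force: [0.4, 0.0, 0.4]
width: 0.0004
grip_force: 0.0
scene red 158 dir 77.76 tip [0.5702 0.1761] C=tip-150d [0.5385 0.0295]
scene grip 90 dir -40.73 tip [ 0.612  -0.3149] pivot [ 0.5286 -0.2431]
side red 15 dir 80.56 tip [0.5731 0.1817] C=tip-150d [0.5485 0.0337]
side grip 134 dir -43.15 tip [ 0.6158 -0.3121] pivot [ 0.5356 -0.2369]
```

View pics/w3.png

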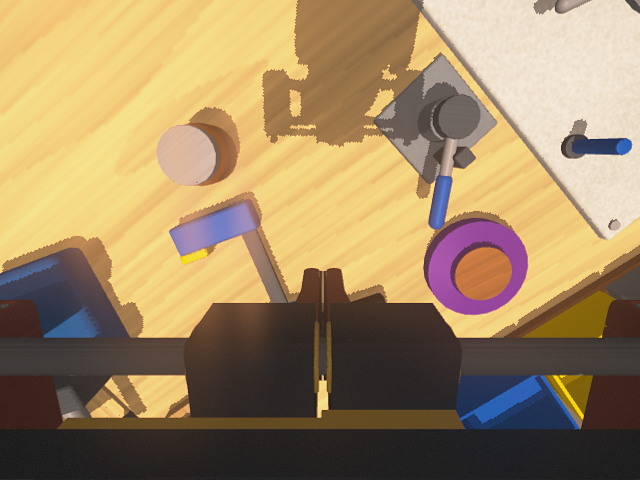

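View pics/s3.png

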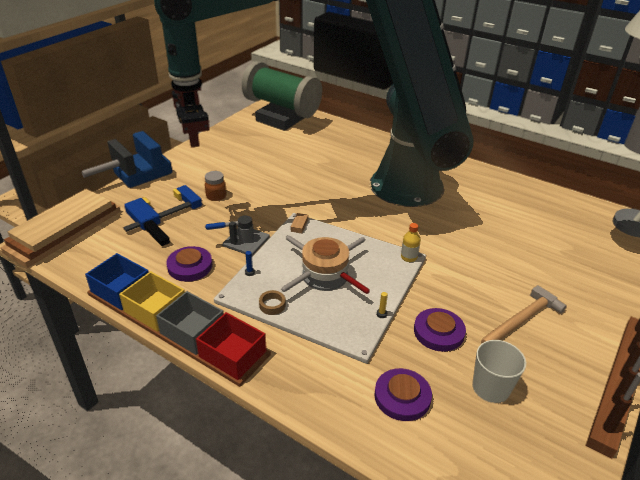

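The lever (wrist view, 440,200) now lies against the stop block at (460,157). The red arm still points at the yellow post (scene view, 355,282 to 383,304), the other things are where they were, and the arm is clear.

```bash
python3 -c "
from cell import ctrl
print(ctrl.job_done())"
```

```text
the job is handed in; nothing more can be done
None
```

Job handed in at about 20 s: the red arm points at the yellow post to within about 0.3° as measured, the brake lever is against its stop, and nothing else was moved, as far as the pictures show.

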